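# Make up an outgoing consignment

### The arm

A 7-joint arm with a two-finger parallel gripper is mounted at the origin on a cart in front of the work surface, level with it; the furniture and walls round the work are solid. World frame = base frame: x ahead of the robot, y to its left, z up, the work surface at z = 0. Lengths are in m, angles in rad, forces in N, time in s.
With the tool pointing down it reaches from about 0.35 to 0.9 m from the base axis. Payload 7.2 kg.
Tool frame: the origin (TCP) lies at the very end of the fingers, on their centre line; the grasp point (between the pads) lies 19 mm behind it; z points along the fingers, y is the line along which they close (so a half turn about z gives the same grasp; the last joint's range is limited). The gripper opens to 85 mm and grips with 20 to 120 N. Pads are 22 mm wide; open, the fingers measure 114 mm over their backs; the gripper's body (76 mm by 85 mm) begins 54 mm behind the grasp point. The pads swing forward as they close: fully open they stand 13 mm farther back than shut.
Start: joints at [-1.206, 0.411, -0.013, 1.596, 0.006, 1.134, -0.082], TCP at [0.262, 0.567, 0.231] pointing down, gripper open.
Joint ranges: [-2.95, 2.95], [-0.29, 1.99], [-1.47, 1.44], [0.14, 2.54], [-1.03, 4.17], [0.13, 1.85], [-2.86, 2.86]. Speed limits (rad/s): [2.39, 2.39, 3.01, 3.01, 3.14, 3.14, 3.14].

### API

Orientations are given as a 3x3 rotation matrix whose columns are the frame's x, y, z axes.
In Python, from plant import r gives the robot as it stands. The module is installed in compiled form; this text tells all that it offers.
- The arm moves only by the tool move_arm, never from a script. Its argument "motion" is a list of rows, each a list of 7 numbers: the shift along the world's x, y, z in mm, then the turn, a rotation vector about the world's x, y, z in rad, then the finger opening in mm, from 0 to 85.4. A call has 1 to 20 rows; each row is the pose to reach, as a shift and turn from the pose commanded when the call began; what a row does not reach only later rows make up. A row lasts 1/12 s, in which the tool goes at most 41.7 mm and 7.16 degrees, less where a joint would pass 70% of its speed; a pose out of reach is approached as far as the arm can. A call with a gripper value outside its range is refused whole. The fingers move at their own pace and stop on an object; "force" is the grip in N (left out, the last holds). Time passes only in rows, so rows that repeat a pose let the fingers close. It gives the time, the measured TCP pose, the force, the opening and the grip force at its end, in the units of the state.
- r.observe(): the state, without advancing time (a new reading comes with each control period).
- r.grab_frame(name): name is "side" or "top" or "wrist"; returns a dict with "frame" (420x560x3 uint8, red, green, blue), "fovy" (degrees; the focal length in pixels is half the picture's height over the tangent of half this angle, whatever the lens; pixels are square), "cx", "cy" (the principal point, pixels), "k1" (the pictures are not rectified: a ray, as slopes to the right and down, at radius r is drawn at 1 + k1 r^2 times it, then the intrinsics apply), "rvec" (rotation vector, rad) and "tvec" (3), from world to camera coordinates, as OpenCV has them. Camera axes: x right, y down, z forward; pixel columns grow to the right and rows downward; lengths in m; the calibration is good to about 2 mm. A picture is of the moment at which its call begins. There is no depth.
- r.finish_job(): hands the job in; it is judged then, once.
The state is a dict: "clock": time; "qpos": joint angles; "dq": joint speeds; "effort": joint torques, N m; "ee_pos": TCP position; "ee_rot": TCP orientation; "ft_force": force on the tool from outside, world axes, zero at the start; "ft_torque": the same for the moment, N m; "grip_width": finger opening in m; "grasp_force": force on a finger pad.
Only numpy, scipy, OpenCV 4.12 (cv2) and the standard library are available. Lean on these libraries where they do the work, as an engineer would, in place of code of your own. Each camera call takes 0.05 s, during which the arm holds its last target. There are 200 camera calls.

### The job

Make up the outgoing consignment: pick up the carry tray by its red handle, hold it level over the blue tub with all its capped tubes still aboard, then tip it so that every tube slides out of its open end into the tub, and put the empty tray back upright on its green mat. Also stack white cartons flat and squarely on one another, lengthwise on the middle of the black pad, until the top of the stack meets the red pointer of the height gauge beside it, and no higher; spare cartons stay off the stack. Tubes that miss the tub still have to go in, and the dropper bottle behind must not be disturbed.

Things in the scene. Friction and masses are not known exactly. Their poses are not given: they have to be found in the camera images.
- tub: Blue open tub, fixed, outer 180 (own x) x 210 (own y) x 70 mm high, walls and floor 5 mm. Origin: centre of its underside; z up.
- mat: Flat green mat, fixed, 200 (own x) x 160 (own y) x 3 mm, the carry tray's place. Origin: centre of its underside.
- tray: Grey carry tray, loose, 0.25 kg, 160 (own x) x 130 (own y) mm, floor 4 mm, walls 30 mm high at both sides and the +x end. The -x end is open, without a lip: tubes slide out there when tipped past about 27 to 35 deg (friction 0.5 to 0.7). A divider 24 mm high, 8 thick, runs along the middle: two lanes, up to two tubes side by side in each. Origin: centre of its underside; z up.
- tray_handle (a point): Centre of the tray's red bar handle, 85 mm above the tray's underside: 130 mm long (tray's own x), 14 wide (own y), 24 high (73 to 97 mm above the underside), on two posts at x = -55 and +55 mm, 14 x 10 mm. Axes: the tray's.
- tray_lip (a point): Middle of the tray's open edge, on the floor's top face: 80 mm along the tray's -x from its centre, 4 mm above its underside.
- pad: Thin black pad, fixed, 84 (own x) x 132 (own y) x 4 mm, on which the cartons are stacked with their long side along its long side (own y). Origin: centre of its underside.
- level1 (a point): Point over the centre of the pad, 4 mm above its underside: where the underside of carton number 1 of the stack belongs.
- level2 (a point): Point over the centre of the pad, 34 mm above its underside: where the underside of carton number 2 of the stack belongs.
- level3 (a point): Point over the centre of the pad, 64 mm above its underside: where the underside of carton number 3 of the stack belongs.
- mark3 (a point): Tip (upper face) of the red pointer of a free-standing height gauge (1.5 kg; 10 mm post 108 mm high, 105 mm along the pad's +y; 56 x 60 x 10 mm foot, mostly beyond it). The tip is 77 mm along the pad's own +y from its centre and 94 mm above the worktop, the height of 3 cartons on the pad; axes as the pad's. Only one of the three gauges is present.
- mark4 (a point): Tip (upper face) of the red pointer of a free-standing height gauge (1.5 kg; 10 mm post 138 mm high, 105 mm along the pad's +y; 56 x 60 x 10 mm foot, mostly beyond it). The tip is 77 mm along the pad's own +y from its centre and 124 mm above the worktop, the height of 4 cartons on the pad; axes as the pad's. Only one of the three gauges is present.
- mark5 (a point): Tip (upper face) of the red pointer of a free-standing height gauge (1.5 kg; 10 mm post 168 mm high, 105 mm along the pad's +y; 56 x 60 x 10 mm foot, mostly beyond it). The tip is 77 mm along the pad's own +y from its centre and 154 mm above the worktop, the height of 5 cartons on the pad; axes as the pad's. Only one of the three gauges is present.
- sample1: Capped conical tube, lying, orange cap, 115 mm long (own y), 21 mm thick, 0.03 kg; two to four of these are present, at first on the tray, lying along its length. It does not roll. Origin: middle of its underside.
- sample2: Capped conical tube, lying, blue cap, 115 mm long (own y), 21 mm thick, 0.03 kg; two to four of these are present, at first on the tray, lying along its length. It does not roll. Origin: middle of its underside.
- sample3: Capped conical tube, lying, orange cap, 115 mm long (own y), 21 mm thick, 0.03 kg; two to four of these are present, at first on the tray, lying along its length. It does not roll. Origin: middle of its underside.
- sample4: Capped conical tube, lying, blue cap, 115 mm long (own y), 21 mm thick, 0.03 kg; two to four of these are present, at first on the tray, lying along its length. It does not roll. Origin: middle of its underside.
- carton1: Small closed white carton, loose, 0.12 kg, 60 (own x) x 106 (own y) x 30 mm high. Origin: centre of its underside. All six are alike; at first they lie in three piles of two.
- carton2: Small closed white carton, loose, 0.12 kg, 60 (own x) x 106 (own y) x 30 mm high. Origin: centre of its underside. All six are alike; at first they lie in three piles of two.
- carton3: Small closed white carton, loose, 0.12 kg, 60 (own x) x 106 (own y) x 30 mm high. Origin: centre of its underside. All six are alike; at first they lie in three piles of two.
- carton4: Small closed white carton, loose, 0.12 kg, 60 (own x) x 106 (own y) x 30 mm high. Origin: centre of its underside. All six are alike; at first they lie in three piles of two.
- carton5: Small closed white carton, loose, 0.12 kg, 60 (own x) x 106 (own y) x 30 mm high. Origin: centre of its underside. All six are alike; at first they lie in three piles of two.
- carton6: Small closed white carton, loose, 0.12 kg, 60 (own x) x 106 (own y) x 30 mm high. Origin: centre of its underside. All six are alike; at first they lie in three piles of two.
- bottle_drop: Bystander: white dropper bottle with a blue cap and spout, 53 mm across, 174 mm high. Origin: centre of its underside.
Things that resemble listed ones, but are neither listed nor needed, are in the scene too. What is shaped like the carton5 but orange is not meant.

How it is judged:
By the outcome, as a careful person would: the job done as asked, in the order asked, and still so for the second after the job is handed in, with the robot touching nothing.
Of sample1, sample2, sample3, sample4 only 2 to 4 are there at a start; the rules pass over those that are not, and their reading is None.
Of gauge3, gauge4, gauge5 only 1 to 1 are there at a start; the rules pass over those that are not, and their reading is None.
At some moment in a run one of carton1, carton3, carton4 may be knocked a few centimetres aside while the robot is not near it.
It also fails if it takes over 210 s, if anything falls off the work surface, if the arm or the gripper's body presses on something with over 40 N, if the wrist force passes 120 N, or if a joint passes its speed limit or range.

## Working session

There is one attempt and no reset: what is moved stays moved. The work goes in short steps, Python scripts to look and compute and a tool call to move; the robot and the scene stay as the last step left them, time stands still between calls to the robot, and variables do not carry over. Pictures are saved under pics/ and viewed, at most 14 in all, crops included, and the job is handed in when it is done.

Besides the shell and the picture viewer there is one more tool, called after "Emit:" as name(argument=value, ...), one argument or row to a line, values as JSON. move_arm: Moves the arm, as the interface text tells. Its arguments: {"type":"object","properties":{"motion":{"type":"array","items":{"type":"array","items":{"type":"number"}}},"force":{"type":"number"}},"required":["motion"]}

```bash
mkdir -p pics
cat > h.py <<'E'
import numpy as np, cv2
from plant import r
def cam(n):
    d=r.grab_frame(n); np.savez('cam_%s.npz'%n,**{k:v for k,v in d.items()}); return d
def load(n):
    return {k:v for k,v in np.load('cam_%s.npz'%n).items()}
def K(d):
    f=210/np.tan(np.radians(float(d['fovy']))/2); return f,float(d['cx']),float(d['cy']),float(d['k1'])
def proj(d,P):
    R=cv2.Rodrigues(np.array(d['rvec'],float))[0]; p=np.atleast_2d(P)@R.T+np.ravel(d['tvec']); s=p[:,:2]/p[:,2:]
    f,cx,cy,k=K(d); s=s*(1+k*(s**2).sum(1,keepdims=True)); return s*f+[cx,cy]
def unproj(d,uv,z):
    f,cx,cy,k=K(d); sd=(np.atleast_2d(uv).astype(float)-[cx,cy])/f; s=sd.copy()
    for _ in range(30): s=sd/(1+k*(s**2).sum(1,keepdims=True))
    R=cv2.Rodrigues(np.array(d['rvec'],float))[0]; c=-R.T@np.ravel(d['tvec']); w=np.c_[s,np.ones(len(s))]@R
    t=(z-c[2])/w[:,2]; return c+w*t[:,None]
def save(img,name): cv2.imwrite('pics/'+name+'.png',img[:,:,::-1])
E
python3 - <<'E'
from h import *
for n in('top','side'):
    d=cam(n); save(cv2.resize(d['frame'],(800,600),interpolation=cv2.INTER_CUBIC),n+'0')
    R=cv2.Rodrigues(np.array(d['rvec'],float))[0];print(n,d['fovy'],d['k1'],-R.T@np.ravel(d['tvec']))
s=r.observe();print(s['ee_rot'],s['ee_pos'],s['clock'])
E
```

```text
top 54.17377468997068 -0.08403906828356521 [ 0.50702164 -0.02249962  1.46514394]
side 42.09292213228013 -0.1328955035874062 [ 0.14238853 -1.65348684  0.98612037]
[[-9.07823123e-01  4.19352988e-01 -4.98588890e-04]
 [ 4.19353271e-01  9.07822147e-01 -1.33532527e-03]
 [-1.07342604e-04 -1.42132403e-03 -9.99998984e-01]] [0.26197719 0.56697746 0.23054701] 0.1
```

View pics/top0.png

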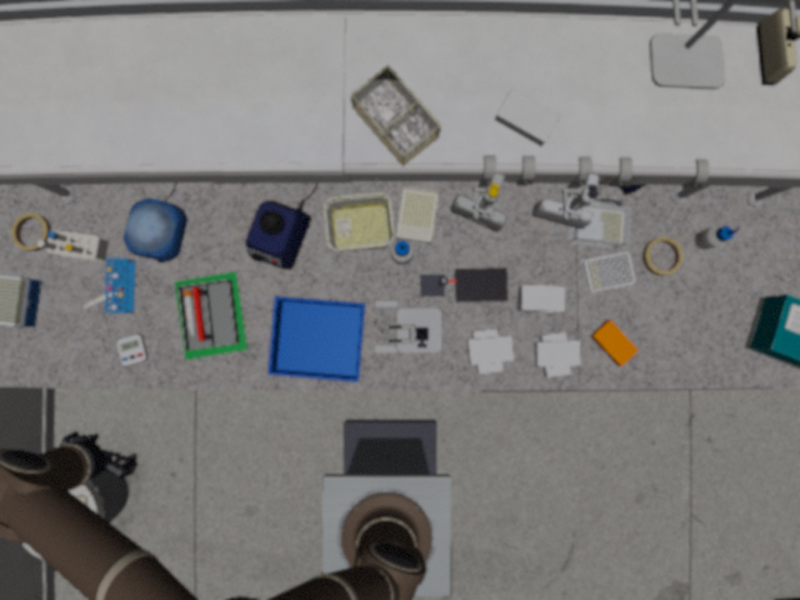

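View pics/side0.png

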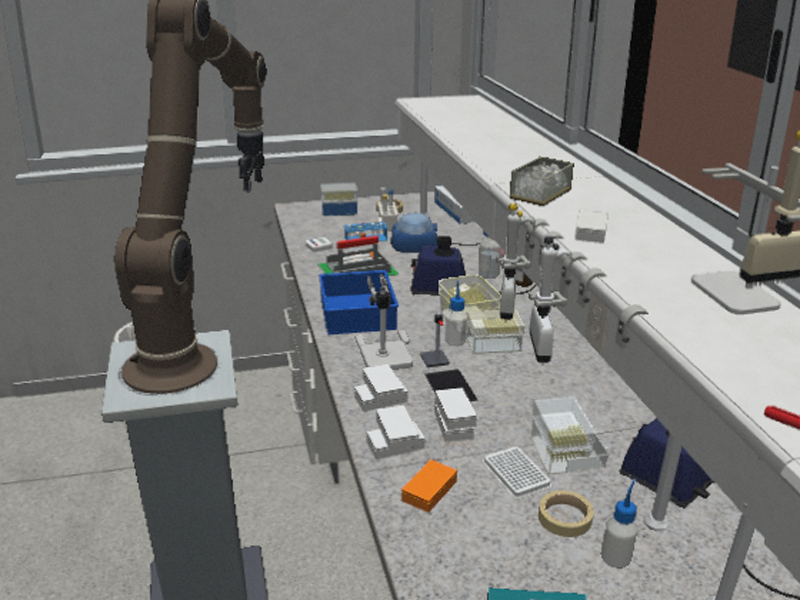

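Run:
```python
from h import *
t=load('top')['frame'];s=load('side')['frame']
a=cv2.resize(t[185:255,115:195],(800,700),interpolation=cv2.INTER_CUBIC)[:600]
save(cv2.resize(t[180:260,112:262],None,fx=5.3,fy=5.3,interpolation=cv2.INTER_CUBIC),'c1')
save(cv2.resize(t[180:270,290:450],None,fx=5,fy=5,interpolation=cv2.INTER_CUBIC),'c2')
save(cv2.resize(s[205:330,230:350],None,fx=4.8,fy=4.8,interpolation=cv2.INTER_CUBIC),'c3')
```

```text
(no output)
```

View pics/c1.png

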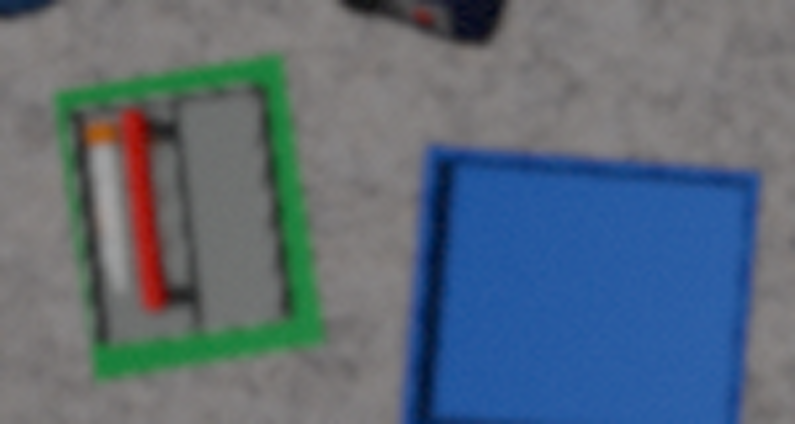

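View pics/c2.png

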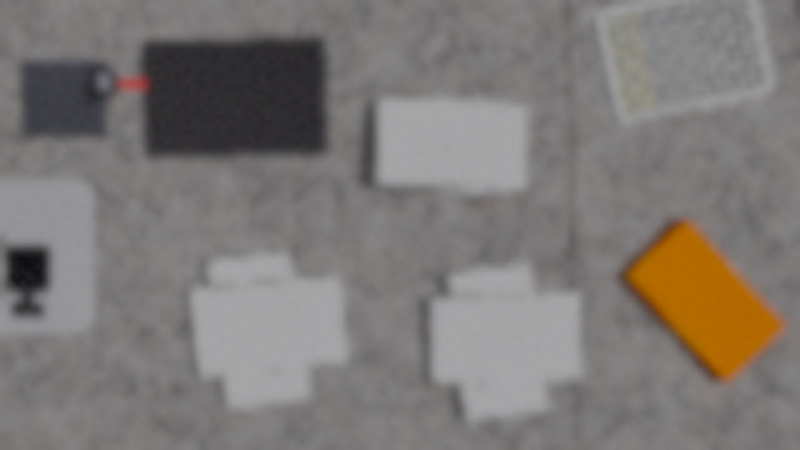

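View pics/c3.png

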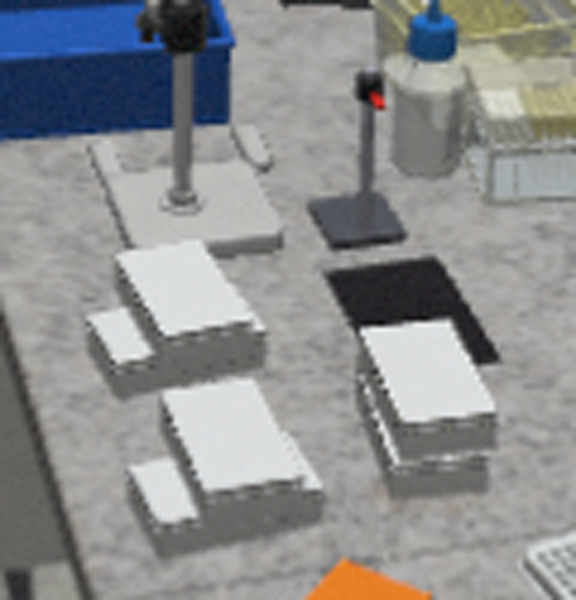

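```bash
cat >> h.py <<'E'
def rect(d,mask,z,off=(0,0)):
    c=max(cv2.findContours(mask.astype(np.uint8),cv2.RETR_EXTERNAL,cv2.CHAIN_APPROX_NONE)[0],key=cv2.contourArea)
    P=unproj(d,c[:,0,:]+np.array(off),z)[:,:2]; (c0,sz,a)=cv2.minAreaRect((P*1000).astype(np.float32)); return np.round(c0,1),np.round(sz,1),round(a,1)
E
python3 - <<'E'
from h import *
d=load('top'); f=d['frame'].astype(int); R,G,B=f[...,0],f[...,1],f[...,2]
m=np.zeros(R.shape,bool)
def win(x0,x1,y0,y1):
    w=m.copy(); w[y0:y1,x0:x1]=1; return w
print('mat',rect(d,(G>R+40)&(G>B+20)&win(112,185,180,260),.003))
print('tub',rect(d,(B>R+60)&(B>G+30)&win(180,262,195,275),.07))
print('pad',rect(d,(f.sum(2)<170)&win(312,362,183,215),.004))
print('handle',rect(d,(R>G+60)&(R>B+60)&(G<80)&win(120,150,190,250),.097))
def tip(c): return [290+c[0]/5-.4,180+c[1]/5-.4]
for n,w,z in(('A',win(365,400,195,222),.06),):
    print(n,rect(d,(f.min(2)>150)&w,z))
S=load('side')
for px in [(150,84),(146,84)]: print('ptr top', {h:unproj(d,tip(px),h)[0].round(4) for h in(.094,.124,.154)})
for h in(.094,.124,.154):
    p=unproj(d,tip((150,84)),h); print(h,proj(S,p))
print('bottle top side..', unproj(d,[402*.7,250*.7],.12))
# stand column: base at side c3 (180,200)->
b=[230+180/4.8,205+200/4.8]; p=unproj(S,b,.015)[0]; print('stand',p,[ (h,proj(S,[p[0],p[1],h])[0].round(1)) for h in(.1,.15,.2,.25,.3)])
E
```

```text
mat (array([547.8, 443.5]), array([198.8, 159.1]), 9.7)
tub (array([491.7, 167.6]), array([215.1, 184.9]), 85.4)
pad (array([ 626.7, -233.4]), array([ 71.9, 122.5]), 0.1)
handle (array([548.5, 445.9]), array([126.1,  21.1]), 7.5)
A (array([ 589.9, -377.7]), array([97.9, 58.9]), 89.3)
ptr top {0.094: array([ 0.6278, -0.1649,  0.094 ]), 0.124: array([ 0.6252, -0.1618,  0.124 ]), 0.154: array([ 0.6225, -0.1586,  0.154 ])}
ptr top {0.094: array([ 0.6278, -0.1622,  0.094 ]), 0.124: array([ 0.6252, -0.1591,  0.124 ]), 0.154: array([ 0.6225, -0.1561,  0.154 ])}
0.094 [[309.81581693 236.02209729]]
0.124 [[309.07304373 227.70055486]]
0.154 [[308.31889605 219.26652347]]
bottle top side.. [[ 0.69606833 -0.03625074  0.12      ]]
stand [ 0.50642629 -0.07006628  0.015     ] [(0.1, array([267.4, 225.1])), (0.15, array([267.4, 212. ])), (0.2, array([267.4, 198.5])), (0.25, array([267.3, 184.7])), (0.3, array([267.3, 170.6]))]
```

Emit:
move_arm(
  motion=[
    [95,-40,10,0,0,0.12,85],
    [190,-80,20,0,0,0.36,85],
    [286,-121,30,0,0,0.572,85],
    [286,-121,30,0,0,0.572,85],
    [286,-121,30,0,0,0.572,85],
    [286,-121,30,0,0,0.572,85],
    [286,-121,30,0,0,0.572,85],
    [286,-121,30,0,0,0.572,85],
    [286,-121,30,0,0,0.572,85],
    [286,-121,30,0,0,0.572,85],
    [286,-121,30,0,0,0.572,85],
    [286,-121,30,0,0,0.572,85],
  ],
)

```text
clock: 1.1
ee_pos: [0.5464, 0.4476, 0.2609]
ee_rot: [[-0.99, -0.141, -0.001], [-0.141, 0.99, 0.0], [0.001, 0.0, -1.0]]
ft_force: [-0.8, -0.1, -0.5]
grip_width: 0.0851
grasp_force: 0.0
```

Run:
```python
from h import *
d=cam('wrist'); save(cv2.resize(d['frame'],(800,600)),'w0'); s=r.observe(); print(s['ee_pos'],s['ee_rot'].round(3) if hasattr(s['ee_rot'],'round') else s['ee_rot'],s['qpos'])
```

```text
[0.5464152  0.44770035 0.2611385 ] [[-0.99  -0.141 -0.001]
 [-0.141  0.99   0.   ]
 [ 0.001  0.    -1.   ]] [-0.73128284  0.53569116 -0.03721241  1.32893584  0.01888684  1.27781356
  0.94385851]
```

View pics/w0.png

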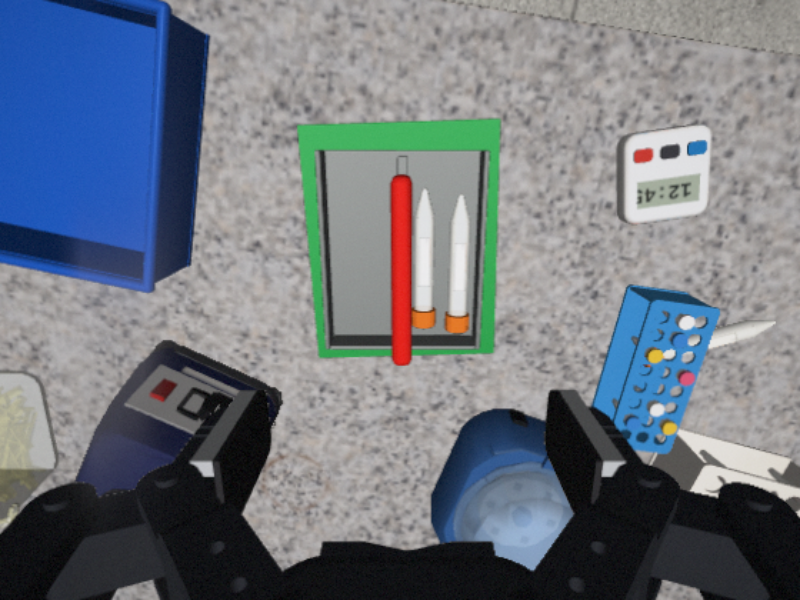

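Run:
```python
from h import *
d=load('wrist'); f=d['frame'].astype(int); R,G,B=f[...,0],f[...,1],f[...,2]
m=(R>G+70)&(R>B+70)&(G<70); m[:,:200]=0;m[:,340:]=0
print('handle',rect(d,m,.1)); 
k=.7; P=unproj(d,[[402*k,176*k],[402*k,364*k]],.1); print(P, np.degrees(np.arctan2(*(P[1]-P[0])[1::-1])))
g=(G>R+40)&(G>B+20); print('mat',rect(d,g,.003))
P=unproj(d,[[318*k,152*k],[487*k,150*k],[327*k,347*k],[478*k,345*k]],.033);print(P)
```

```text
handle (array([546.8, 444.1]), array([126.5,  13.5]), 7.5)
[[0.48435482 0.43563353 0.1       ]
 [0.60921489 0.45295849 0.1       ]] 7.899639156788176
mat (array([546.8, 443.4]), array([198.9, 159.4]), 9.8)
[[0.47961548 0.37187775 0.033     ]
 [0.46071936 0.49484845 0.033     ]
 [0.63365018 0.39239193 0.033     ]
 [0.61414625 0.51708385 0.033     ]]
```

Emit:
move_arm(
  motion=[
    [0,-3,-40,0,0,0,60],
    [0,-3,-80,0,0,0,60],
    [0,-3,-120,0,0,0,60],
    [0,-3,-160,0,0,0,60],
    [0,-3,-180,0,0,0,60],
    [0,-3,-192,0,0,0,60],
    [0,-3,-192,0,0,0,60],
    [0,-3,-192,0,0,0,60],
    [0,-3,-192,0,0,0,0],
    [0,-3,-192,0,0,0,0],
    [0,-3,-192,0,0,0,0],
    [0,-3,-192,0,0,0,0],
    [0,-3,-192,0,0,0,0],
    [0,-3,-192,0,0,0,0],
    [0,-3,-192,0,0,0,0],
    [0,-3,-192,0,0,0,0],
    [0,-3,-192,0,0,0,0],
  ],
  force=110,
)

```text
clock: 2.57
ee_pos: [0.5488, 0.4441, 0.0711]
ee_rot: [[-0.99, -0.139, 0.002], [-0.139, 0.99, 0.002], [-0.002, 0.002, -1.0]]
ft_force: [-2.2, -0.2, 7.2]
grip_width: 0.0121
grasp_force: 108.1
```

Emit:
move_arm(
  motion=[
    [0,0,4,0,0,0,0],
    [0,0,12,0,0,0,0],
    [0,0,24,0,0,0,0],
    [-4,0,40,0,0,0,0],
    [-12,0,56,0,0,0,0],
    [-24,0,72,0,0,0,0],
    [-36,0,88,0,0,0,0],
    [-48,0,104,0,0,0,0],
    [-56,0,118,0,0,0,0],
    [-60,0,127,0,0,0,0],
    [-60,0,130,0,0,0,0],
    [-60,0,130,0,0,0,0],
    [-60,0,130,0,0,0,0],
  ],
)

```text
clock: 3.65
ee_pos: [0.4887, 0.4429, 0.1989]
ee_rot: [[-0.99, -0.138, 0.0], [-0.138, 0.99, -0.001], [-0.0, -0.001, -1.0]]
ft_force: [0.2, -0.5, -3.3]
grip_width: 0.0127
grasp_force: 107.4
```

Emit:
move_arm(
  motion=[
    [0,-3,0,0,0,0,0],
    [0,-10,0,0,0,0,0],
    [0,-22,0,0,0,-0.01,0],
    [0,-38,0,0,0,-0.02,0],
    [0,-56,0,0,0,-0.04,0],
    [0,-76,0,0,0,-0.06,0],
    [0,-96,0,0,0,-0.08,0],
    [0,-117,0,0,0,-0.1,0],
    [0,-138,0,0,0,-0.12,0],
    [0,-159,0,0,0,-0.14,0],
    [0,-180,0,0,0,-0.16,0],
    [0,-201,0,0,0,-0.18,0],
    [0,-222,0,0,0,-0.2,0],
    [0,-242,0,0,0,-0.21,0],
    [0,-260,0,0,0,-0.22,0],
    [1,-274,0,0,0,-0.22,0],
    [3,-284,0,0,0,-0.22,0],
    [4,-289,0,0,0,-0.22,0],
    [4,-291,0,0,0,-0.22,0],
    [4,-291,0,0,0,-0.22,0],
  ],
)

```text
clock: 5.32
ee_pos: [0.4923, 0.1524, 0.1993]
ee_rot: [[-0.997, 0.081, 0.0], [0.081, 0.997, 0.0], [-0.0, 0.0, -1.0]]
ft_force: [-0.2, 0.2, -2.4]
grip_width: 0.0124
grasp_force: 107.4
```

Run:
```python
from h import *
a=cam('top')['frame'][170:290,160:290]; b=cam('wrist')['frame']; s=cam('side')['frame'][130:250,200:320]
o=np.zeros((600,800,3),np.uint8); o[:300,:325]=cv2.resize(a,(325,300));o[300:,:300]=cv2.resize(s,(300,300));o[:315,380:800]=cv2.resize(b,(420,315))
save(o,'m1'); S=r.observe(); print(S['ee_pos'],S['qpos'],S['grip_width'],S['grasp_force'],S['clock'])
```

```text
[0.49201383 0.15340444 0.19921143] [-0.45174944  0.25632337  0.06692253  1.90262355 -0.02088565  0.98328283
  1.1159704 ] 0.012408893877230511 107.45007276535034 5.4667
```

View pics/m1.png

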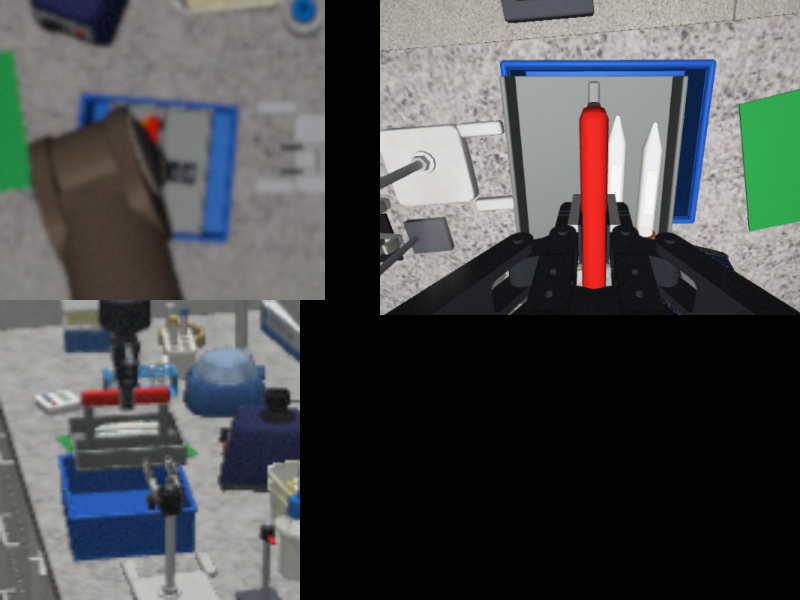

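Emit:
move_arm(
  motion=[
    [0,0,0,0,0,0,0],
    [0,0,0,0,0,0,0],
    [0,0,0,0,0,0,0],
    [2,0,0,0,0,0,0],
    [7,-1,0,0,0,0,0],
    [15,-1,0,0,0,0,0],
    [25,-2,0,0,0,0,0],
    [36,-3,0,0,0,0,0],
    [47,-4,0,-0.002,-0.03,0,0],
    [58,-5,0,-0.005,-0.06,0,0],
    [68,-5,0,-0.008,-0.1,0,0],
    [77,-6,0,-0.012,-0.15,0,0],
    [84,-7,1,-0.016,-0.2,0,0],
    [89,-7,1,-0.02,-0.25,0,0],
    [92,-7,2,-0.023,-0.29,0,0],
    [93,-8,2,-0.025,-0.313,0,0],
    [93,-8,2,-0.025,-0.313,0,0],
    [93,-8,2,-0.025,-0.313,0,0],
  ],
)

```text
clock: 6.97
ee_pos: [0.5855, 0.1442, 0.2012]
ee_rot: [[-0.948, 0.081, 0.307], [0.077, 0.997, -0.025], [-0.308, -0.0, -0.951]]
ft_force: [0.3, -0.1, -2.8]
grip_width: 0.0123
grasp_force: 107.5
```

Emit:
move_arm(
  motion=[
    [-6,0,2,-0.006,-0.07,0,0],
    [-12,1,3,-0.011,-0.139,0,0],
    [-19,2,4,-0.017,-0.209,0,0],
    [-26,2,5,-0.023,-0.278,0,0],
    [-33,3,5,-0.028,-0.348,0,0],
    [-40,3,4,-0.034,-0.418,0,0],
    [-47,4,3,-0.04,-0.487,0,0],
    [-54,4,3,-0.045,-0.557,0,0],
    [-62,5,3,-0.051,-0.626,0,0],
    [-69,6,2,-0.057,-0.696,0,0],
    [-69,6,2,-0.057,-0.696,0,0],
    [-69,6,2,-0.057,-0.696,0,0],
    [-69,6,2,-0.057,-0.696,0,0],
    [-69,6,2,-0.057,-0.696,0,0],
    [-69,6,2,-0.057,-0.696,0,0],
    [-69,6,2,-0.057,-0.696,0,0],
    [-69,6,2,-0.057,-0.696,0,0],
    [-69,6,2,-0.057,-0.696,0,0],
  ],
)

```text
clock: 8.47
ee_pos: [0.517, 0.1496, 0.2034]
ee_rot: [[-0.528, 0.083, 0.845], [0.044, 0.997, -0.071], [-0.848, -0.0, -0.53]]
ft_force: [-0.5, -0.3, -1.9]
grip_width: 0.0122
grasp_force: 107.8
```

Run:
```python
from h import *
a=cam('top')['frame'][170:290,160:290]; b=cam('wrist')['frame']; s=cam('side')['frame'][130:250,200:320]
o=np.zeros((600,800,3),np.uint8); o[:300,:325]=cv2.resize(a,(325,300));o[300:,:300]=cv2.resize(s,(300,300));o[:315,380:800]=cv2.resize(b,(420,315))
save(o,'m2'); S=r.observe(); print(S['ee_pos'],S['qpos'],S['grip_width'],S['grasp_force'],S['clock'],S['ft_force'])
```

```text
[0.51653112 0.15060873 0.20367101] [-0.54829423  0.21246646 -0.32073149  2.53629711  1.92760899  0.87711137
 -1.09249701] 0.012561597845861028 107.81962752342224 8.6167 [-0.3016587   0.04268285 -1.91950372]
```

View pics/m2.png

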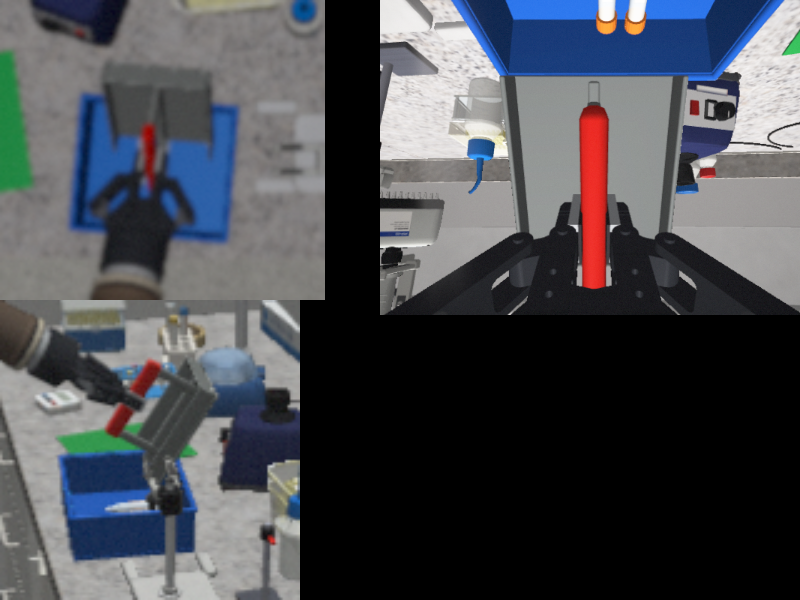

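Emit:
move_arm(
  motion=[
    [7,-1,1,0.006,0.07,0,0],
    [15,-1,2,0.011,0.139,0,0],
    [22,-2,2,0.017,0.209,0,0],
    [29,-2,3,0.023,0.278,0,0],
    [36,-3,4,0.028,0.348,0,0],
    [36,-3,6,0.034,0.418,0,0],
    [36,-3,8,0.04,0.487,0,0],
    [36,-3,8,0.045,0.557,0,0],
    [36,-3,8,0.051,0.626,0,0],
    [36,-3,8,0.057,0.696,0,0],
    [36,-3,8,0.065,0.8,0,0],
    [36,-3,8,0.073,0.9,0,0],
    [36,-3,8,0.082,1.009,0,0],
    [36,-3,8,0.082,1.009,0,0],
    [36,-3,8,0.082,1.009,0,0],
    [36,-3,8,0.082,1.009,0,0],
  ],
)

```text
clock: 9.95
ee_pos: [0.5516, 0.1476, 0.2105]
ee_rot: [[-0.997, 0.08, 0.001], [0.08, 0.997, -0.001], [-0.001, -0.001, -1.0]]
ft_force: [-1.1, -0.0, -2.0]
grip_width: 0.0121
grasp_force: 107.7
```

Run:
```python
from h import *
S=r.observe(); print(S['ee_pos'],S['ee_rot'],S['qpos'])
```

```text
[0.55157475 0.14764216 0.21051562] [[-0.99681212  0.0797767   0.00113386]
 [ 0.07977538  0.99681219 -0.00116112]
 [-0.00122287 -0.00106696 -0.99999868]] [-0.10666007  0.35875697 -0.30975851  1.74035344  0.12466648  1.06094629
  1.03208868]
```

Emit:
move_arm(
  motion=[
    [-12,8,0,0,0,0,0],
    [-30,28,0,0,0,0.02,0],
    [-48,56,0,0,0,0.04,0],
    [-60,88,0,0,0,0.07,0],
    [-62,122,0,0,0,0.1,0],
    [-62,156,0,0,0,0.13,0],
    [-62,190,0,0,0,0.16,0],
    [-62,222,0,0,0,0.19,0],
    [-58,250,0,0,0,0.22,0],
    [-45,272,0,0,0,0.24,0],
    [-30,287,0,0,0,0.25,0],
    [-14,295,0,0,0,0.25,0],
    [-3,297,0,0,0,0.25,0],
    [-3,297,0,0,0,0.25,0],
    [-3,297,0,0,0,0.25,0],
    [-3,297,0,0,0,0.25,0],
  ],
)

```text
clock: 11.28
ee_pos: [0.547, 0.4448, 0.2118]
ee_rot: [[-0.985, -0.17, 0.0], [-0.17, 0.985, 0.0], [-0.0, -0.0, -1.0]]
ft_force: [-0.1, -0.7, -1.7]
grip_width: 0.0123
grasp_force: 107.6
```

Emit:
move_arm(
  motion=[
    [0,0,-10,0,0,0,0],
    [0,0,-30,0,0,0,0],
    [0,0,-55,0,0,0,0],
    [0,0,-80,0,0,0,0],
    [0,0,-100,0,0,0,0],
    [0,0,-115,0,0,0,0],
    [0,0,-125,0,0,0,0],
    [0,0,-131,0,0,0,0],
    [0,0,-135,0,0,0,0],
    [0,0,-137,0,0,0,0],
    [0,0,-138,0,0,0,0],
    [0,0,-139,0,0,0,0],
    [0,0,-139,0,0,0,0],
    [0,0,-139,0,0,0,0],
  ],
)

```text
clock: 12.45
ee_pos: [0.5494, 0.4446, 0.0729]
ee_rot: [[-0.986, -0.169, 0.001], [-0.169, 0.986, 0.001], [-0.001, 0.001, -1.0]]
ft_force: [1.0, 0.2, -2.5]
grip_width: 0.0122
grasp_force: 107.8
```

Emit:
move_arm(
  motion=[
    [0,0,-1,0,0,0,0],
    [0,0,-2,0,0,0,0],
    [0,0,-3,0,0,0,0],
    [0,0,-3,0,0,0,0],
    [0,0,-3,0,0,0,0],
  ],
)

```text
clock: 12.87
ee_pos: [0.5494, 0.4446, 0.0711]
ee_rot: [[-0.986, -0.168, 0.001], [-0.168, 0.986, 0.001], [-0.001, 0.0, -1.0]]
ft_force: [-2.9, -2.9, 9.4]
grip_width: 0.0121
grasp_force: 109.5
```

Contact. Release and rise.

Emit:
move_arm(
  motion=[
    [0,0,0,0,0,0,20],
    [0,0,0,0,0,0,30],
    [0,0,0,0,0,0,45],
    [0,0,0,0,0,0,60],
    [0,0,0,0,0,0,60],
    [0,0,0,0,0,0,60],
    [0,0,15,0,0,0,60],
    [0,0,45,0,0,0,60],
    [0,0,85,0,0,0,60],
    [0,0,125,0,0,0,60],
    [0,0,165,0,0,0,60],
    [0,0,205,0,0,0,60],
    [0,0,232,0,0,0,85],
    [0,0,232,0,0,0,85],
  ],
)

```text
clock: 14.03
ee_pos: [0.5504, 0.4464, 0.3108]
ee_rot: [[-0.986, -0.169, 0.009], [-0.168, 0.986, 0.009], [-0.01, 0.007, -1.0]]
ft_force: [-0.1, 0.4, 0.8]
grip_width: 0.0815
grasp_force: 0.0
```

Run:
```python
from h import *
t=cam('top')['frame']; b=cam('wrist')['frame']
o=np.zeros((600,800,3),np.uint8); o[:300]=cv2.resize(t[170:270,112:378],(800,300),interpolation=cv2.INTER_CUBIC); o[300:,:400]=cv2.resize(b,(400,300)); c=cv2.resize(t[180:270,310:430],(400,300),interpolation=cv2.INTER_CUBIC);o[300:,400:]=c
save(o,'m3'); S=r.observe(); print(S['ee_pos'],S['qpos'],S['ft_force'])
```

```text
[0.54931375 0.44481076 0.30405859] [-0.50185896  0.54616072 -0.41271118  1.24806458  0.21403149  1.38578885
  0.84124116] [-0.61069015 -0.56187295  0.4161211 ]
```

View pics/m3.png

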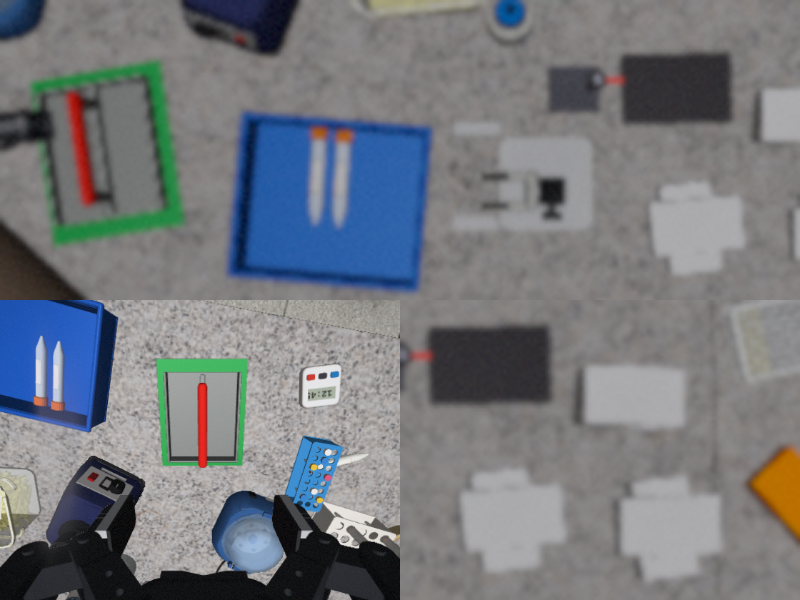

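Emit:
move_arm(
  motion=[
    [-2,-30,10,0,0,-0.1,85],
    [-4,-70,20,0,0,-0.2,85],
    [-6,-110,30,0,0,-0.3,85],
    [-8,-150,30,0,0,-0.4,85],
    [-10,-190,30,0,0,-0.5,85],
    [-10,-230,30,0,0,-0.6,85],
    [-10,-270,30,0,0,-0.7,85],
    [-10,-310,30,0,0,-0.8,85],
    [-10,-350,30,0,0,-0.9,85],
    [-10,-390,30,0,0,-1.0,85],
    [-10,-430,30,0,0,-1.1,85],
    [-10,-470,30,0,0,-1.2,85],
    [-10,-510,30,0,0,-1.3,85],
    [-10,-550,30,0,0,-1.4,85],
    [-10,-590,30,0,0,-1.5,85],
    [-10,-630,30,0,0,-1.6,85],
    [-10,-670,30,0,0,-1.74,85],
    [-10,-710,30,0,0,-1.74,85],
    [-10,-750,30,0,0,-1.74,85],
    [-10,-790,30,0,0,-1.74,85],
  ],
)

```text
clock: 15.8
ee_pos: [0.5382, -0.3471, 0.3301]
ee_rot: [[-0.0, 1.0, -0.002], [1.0, 0.0, 0.001], [0.001, -0.002, -1.0]]
ft_force: [0.2, 0.3, -0.1]
grip_width: 0.0849
grasp_force: 0.0
```

Emit:
move_arm(
  motion=[
    [-10,-35,0,0,0,0,85],
    [-10,-75,0,0,0,0,85],
    [-10,-75,0,0,0,0,85],
    [-10,-75,0,0,0,0,85],
    [-10,-75,0,0,0,0,85],
    [-10,-75,0,0,0,0,85],
  ],
)

```text
clock: 16.3
ee_pos: [0.5296, -0.4189, 0.3306]
ee_rot: [[-0.002, 1.0, -0.001], [1.0, 0.002, 0.002], [0.002, -0.001, -1.0]]
ft_force: [0.1, -0.1, 0.8]
grip_width: 0.085
grasp_force: 0.0
```

Run:
```python
from h import *
b=cam('wrist')['frame']; save(cv2.resize(b,(800,600)),'w4'); S=r.observe(); print(S['ee_pos'],S['qpos'],S['ee_rot'])
```

```text
[ 0.52979455 -0.41885544  0.33104487] [ 0.46666199  0.44507487  0.20214942  1.32502907 -0.08911357  1.38087044
  0.66900276] [[-2.49871538e-03  9.99996878e-01  2.47192214e-05]
 [ 9.99996174e-01  2.49868428e-03  1.18684666e-03]
 [ 1.18678118e-03  2.76847188e-05 -9.99999295e-01]]
```

View pics/w4.png

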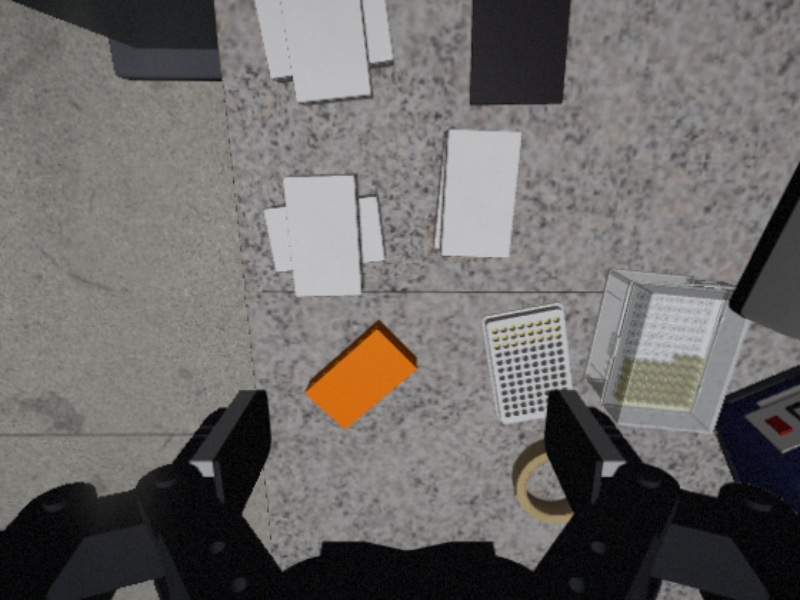

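Emit:
move_arm(
  motion=[
    [10,40,0,0,0,0,85],
    [20,80,0,0,0,0,85],
    [20,110,0,0,0,0,85],
    [20,110,0,0,0,0,85],
    [20,110,0,0,0,0,85],
    [20,110,0,0,0,0,85],
  ],
)

```text
clock: 16.85
ee_pos: [0.5492, -0.3101, 0.3319]
ee_rot: [[-0.002, 1.0, 0.001], [1.0, 0.002, -0.001], [-0.001, 0.001, -1.0]]
ft_force: [-0.2, 0.2, 0.3]
grip_width: 0.0847
grasp_force: 0.0
```

Run:
```python
from h import *
d0=load('wrist'); k=.7
def quad(d,p,z):
    P=unproj(d,np.array(p)*k,z)[:,:2]*1000; c,s,a=cv2.minAreaRect(P.astype(np.float32)); print(P.round(0).tolist(),np.round(c,1),np.round(s,1),round(a,1))
quad(d0,[(449,130),(521,131),(510,257),(443,254)],.06)
quad(d0,[(284,177),(355,175),(361,294),(296,296)],.06)
quad(d0,[(265,210),(375,197),(384,261),(277,271)],.03)
d=cam('wrist'); save(cv2.resize(d['frame'],(800,600)),'w5')
f=d['frame'].astype(int); m=(f.max(2)<75); m[:, :250]=0; m[300:]=0;m[:,480:]=0
print('pad',rect(d,m,.004))
```

```text
[[563.0, -326.0], [621.0, -327.0], [619.0, -431.0], [560.0, -428.0]] [ 590.7 -378.2] [104.   58.9] 89.0
[[426.0, -363.0], [485.0, -361.0], [487.0, -465.0], [429.0, -467.0]] [ 457.1 -414.1] [ 59.3 104. ] 1.5
[[399.0, -394.0], [500.0, -382.0], [507.0, -441.0], [405.0, -451.0]] [ 452.8 -417.6] [102.3  59.7] 6.8
pad (array([ 625.9, -235.4]), array([ 83.6, 131.5]), 0.9)
```

View pics/w5.png

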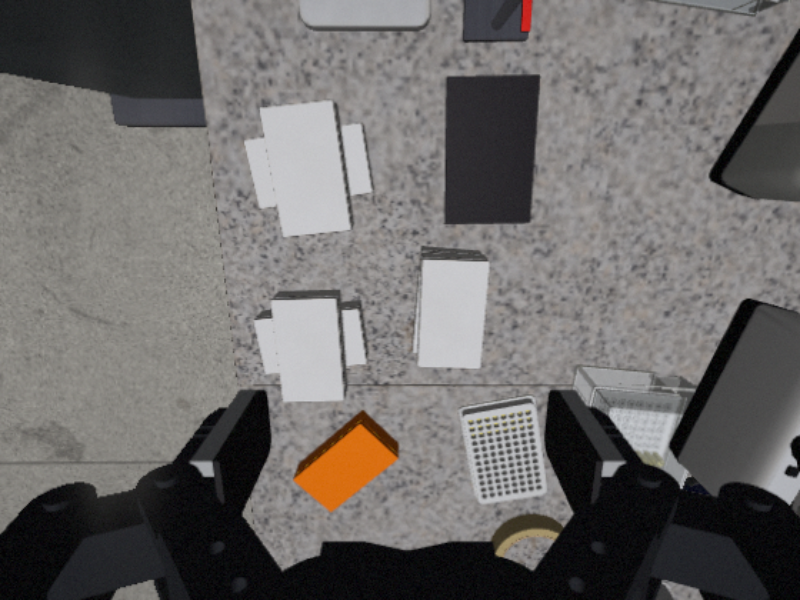

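```bash
cat >> h.py <<'E'
def quad(d,p,z,k=.7):
    P=unproj(d,np.array(p)*k,z)[:,:2]*1000; c,s,a=cv2.minAreaRect(P.astype(np.float32)); print(np.round(c,1),np.round(s,1),round(a,1))
E
python3 - <<'E'
from h import *
d=load('wrist'); k=.7
quad(d,[(262,107),(333,100),(351,229),(284,236)],.06)
quad(d,[(246,140),(359,124),(371,193),(259,208)],.03)
quad(d,[(422,261),(488,262),(482,367),(418,366)],.06)
quad(d,[(274,297),(340,297),(344,401),(282,402)],.06)
quad(d,[(256,320),(356,305),(365,363),(266,373)],.03)
for z in(.094,.124,.154):print(z,unproj(d,[527*k,31*k],z))
E
```

```text
[ 465.7 -249.7] [ 58.7 104. ] 5.9
[ 460.8 -247.9] [103.6  59.2] 7.6
[ 590.5 -377.9] [101.9  60.8] 89.1
[ 457.8 -413.3] [107.1  60.2] 89.7
[ 452.1 -413.9] [101.9  62.4] 6.3
0.094 [[ 0.63274442 -0.15392035  0.094     ]]
0.124 [[ 0.62608931 -0.16011039  0.124     ]]
0.154 [[ 0.6194342  -0.16630042  0.154     ]]
```

Emit:
move_arm(
  motion=[
    [20,-33,-20,0,0,-0.016,85],
    [41,-67,-50,0,0,-0.016,85],
    [41,-67,-90,0,0,-0.016,85],
    [41,-67,-130,0,0,-0.016,85],
    [41,-67,-170,0,0,-0.016,85],
    [41,-67,-210,0,0,-0.016,85],
    [41,-67,-245,0,0,-0.016,85],
    [41,-67,-270,0,0,-0.016,85],
    [41,-67,-285,0,0,-0.016,85],
    [41,-67,-293,0,0,-0.016,85],
    [41,-67,-296,0,0,-0.016,85],
    [41,-67,-296,0,0,-0.016,85],
    [41,-67,-296,0,0,-0.016,40],
    [41,-67,-296,0,0,-0.016,40],
    [41,-67,-296,0,0,-0.016,40],
    [41,-67,-296,0,0,-0.016,40],
    [41,-67,-296,0,0,-0.016,40],
    [41,-67,-296,0,0,-0.016,40],
  ],
  force=50,
)

```text
clock: 18.4
ee_pos: [0.5911, -0.3784, 0.0373]
ee_rot: [[0.016, 1.0, 0.003], [1.0, -0.016, -0.002], [-0.002, 0.003, -1.0]]
ft_force: [-0.5, 0.2, 7.4]
grip_width: 0.059
grasp_force: 55.6
```

Emit:
move_arm(
  motion=[
    [0,0,6,0,0,0,40],
    [0,0,25,0,0,0,40],
    [5,15,50,0,0,0,40],
    [14,50,60,0,0,0.01,40],
    [24,88,60,0,0,0.02,40],
    [32,122,60,0,0,0.03,40],
    [36,140,55,0,0,0.031,40],
    [36,143,40,0,0,0.031,40],
    [36,143,20,0,0,0.031,40],
    [36,143,0,0,0,0.031,40],
    [36,143,-10,0,0,0.031,40],
    [36,143,-16,0,0,0.031,40],
    [36,143,-19,0,0,0.031,40],
    [36,143,-20,0,0,0.031,40],
    [36,143,-20,0,0,0.031,40],
    [36,143,-20,0,0,0.031,40],
  ],
)

```text
clock: 19.73
ee_pos: [0.6268, -0.235, 0.0163]
ee_rot: [[-0.015, 1.0, 0.002], [1.0, 0.015, -0.0], [-0.0, 0.002, -1.0]]
ft_force: [1.1, -0.5, -1.8]
grip_width: 0.0587
grasp_force: 54.8
```

Emit:
move_arm(
  motion=[
    [-1,-1,-2,0,0,0,40],
    [-1,-1,-3,0,0,0,40],
    [-1,-1,-4,0,0,0,40],
    [-1,-1,-5,0,0,0,40],
    [-1,-1,-5,0,0,0,40],
    [-1,-1,-5,0,0,0,40],
  ],
)

```text
clock: 20.23
ee_pos: [0.6252, -0.2358, 0.0113]
ee_rot: [[-0.015, 1.0, 0.0], [1.0, 0.015, -0.0], [-0.0, 0.0, -1.0]]
ft_force: [-2.6, 0.9, 7.4]
grip_width: 0.0588
grasp_force: 55.7
```

Emit:
move_arm(
  motion=[
    [0,0,0,0,0,0,64],
    [0,0,0,0,0,0,75],
    [0,0,0,0,0,0,85],
    [0,0,0,0,0,0,85],
    [0,0,15,0,0,0,85],
    [0,0,50,0,0,0,85],
    [0,0,90,0,0,0,85],
    [-10,-10,128,0,0,0,85],
    [-24,-24,164,0,0,-0.016,85],
    [-38,-38,200,0,0,-0.016,85],
    [-52,-52,236,0,0,-0.016,85],
    [-66,-66,272,0,0,-0.016,85],
    [-76,-75,308,0,0,-0.016,85],
    [-76,-75,320,0,0,-0.016,85],
    [-76,-75,320,0,0,-0.016,85],
    [-76,-75,320,0,0,-0.016,85],
    [-76,-75,320,0,0,-0.016,85],
  ],
)

```text
clock: 21.65
ee_pos: [0.5491, -0.3096, 0.3285]
ee_rot: [[-0.0, 1.0, -0.002], [1.0, 0.0, 0.001], [0.001, -0.002, -1.0]]
ft_force: [-0.0, -0.5, -0.2]
grip_width: 0.0854
grasp_force: 0.0
```

Run:
```python
from h import *
d=cam('wrist'); save(cv2.resize(d['frame'],(800,600)),'w6')
```

```text
(no output)
```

View pics/w6.png

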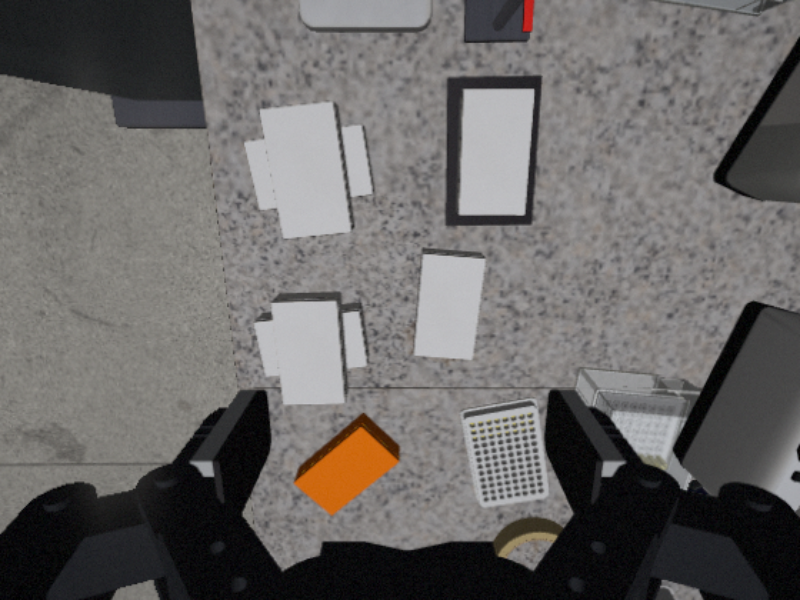

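```bash
cp cam_wrist.npz cam_w6.npz
python3 - <<'E'
from h import *
d=load('w6'); f=d['frame']; m=(f.min(2)>165)&(f.max(2).astype(int)-f.min(2)<30)
def w(x0,x1,y0,y1,z):
    q=np.zeros_like(m); q[int(y0*.7):int(y1*.7),int(x0*.7):int(x1*.7)]=1; q=cv2.morphologyEx((m&q).astype(np.uint8),cv2.MORPH_OPEN,np.ones((5,5))); print(rect(d,q,z))
w(450,540,80,222,.034); w(405,495,245,368,.03)
quad(d,[(424,256),(485,259),(473,359),(415,356)],.03)
quad(d,[(262,108),(334,102),(351,231),(284,237)],.06)
E
```

```text
(array([ 624.5, -235.4]), array([101.6,  58.4]), 89.8)
(array([ 587.7, -378.2]), array([103.6,  58. ]), 85.5)
[ 588.5 -379.2] [103.4  58.3] 86.1
[ 466.2 -249.5] [ 58.2 103.5] 5.1
```

Emit:
move_arm(
  motion=[
    [20,-33,-20,0,0,-0.073,85],
    [39,-67,-50,0,0,-0.073,85],
    [39,-67,-90,0,0,-0.073,85],
    [39,-67,-130,0,0,-0.073,85],
    [39,-67,-170,0,0,-0.073,85],
    [39,-67,-210,0,0,-0.073,85],
    [39,-67,-250,0,0,-0.073,85],
    [39,-67,-285,0,0,-0.073,85],
    [39,-67,-304,0,0,-0.073,85],
    [39,-67,-315,0,0,-0.073,85],
    [39,-67,-319,0,0,-0.073,85],
    [39,-67,-319,0,0,-0.073,85],
    [39,-67,-319,0,0,-0.073,85],
    [39,-67,-319,0,0,-0.073,40],
    [39,-67,-319,0,0,-0.073,40],
    [39,-67,-319,0,0,-0.073,40],
    [39,-67,-319,0,0,-0.073,40],
    [39,-67,-319,0,0,-0.073,40],
    [39,-67,-319,0,0,-0.073,40],
  ],
  force=50,
)

```text
clock: 23.28
ee_pos: [0.5892, -0.3782, 0.0134]
ee_rot: [[0.074, 0.997, 0.003], [0.997, -0.074, -0.001], [-0.001, 0.003, -1.0]]
ft_force: [-1.4, 1.6, 6.1]
grip_width: 0.0586
grasp_force: 55.2
```

Emit:
move_arm(
  motion=[
    [0,0,6,0,0,0,40],
    [0,0,25,0,0,0,40],
    [0,5,60,0,0,0,40],
    [10,25,90,0,0,0.02,40],
    [18,60,90,0,0,0.04,40],
    [26,98,90,0,0,0.06,40],
    [34,130,90,0,0,0.082,40],
    [36,143,86,0,0,0.082,40],
    [36,143,72,0,0,0.082,40],
    [36,143,58,0,0,0.082,40],
    [36,143,48,0,0,0.082,40],
    [36,143,43,0,0,0.082,40],
    [36,143,41,0,0,0.082,40],
    [36,143,41,0,0,0.082,40],
    [36,143,41,0,0,0.082,40],
    [36,143,41,0,0,0.082,40],
  ],
)

```text
clock: 24.62
ee_pos: [0.6244, -0.2353, 0.0529]
ee_rot: [[-0.007, 1.0, 0.001], [1.0, 0.007, -0.0], [-0.0, 0.001, -1.0]]
ft_force: [0.1, 0.2, -0.5]
grip_width: 0.0583
grasp_force: 54.3
```

Need −5.5 mm more.

Emit:
move_arm(
  motion=[
    [0,0,-2,0,0,0,40],
    [0,0,-3,0,0,0,40],
    [0,0,-4,0,0,0,40],
    [0,0,-5,0,0,0,40],
    [0,0,-5,0,0,0,40],
    [0,0,-5,0,0,0,40],
  ],
)

```text
clock: 25.12
ee_pos: [0.6242, -0.2346, 0.0474]
ee_rot: [[-0.008, 1.0, 0.0], [1.0, 0.008, -0.0], [-0.0, 0.0, -1.0]]
ft_force: [-0.9, 0.4, 0.4]
grip_width: 0.0582
grasp_force: 54.4
```

Emit:
move_arm(
  motion=[
    [0,0,-1,0,0,0,40],
    [0,0,-1,0,0,0,40],
    [0,0,-1,0,0,0,64],
    [0,0,-1,0,0,0,75],
    [0,0,-1,0,0,0,85],
    [0,0,-1,0,0,0,85],
    [0,0,15,0,0,0,85],
    [0,0,50,0,0,0,85],
    [0,0,90,0,0,0,85],
    [-10,-10,128,0,0,-0.009,85],
    [-28,-28,164,0,0,-0.009,85],
    [-46,-46,200,0,0,-0.009,85],
    [-60,-60,236,0,0,-0.009,85],
    [-75,-76,272,0,0,-0.009,85],
    [-75,-76,283,0,0,-0.009,85],
    [-75,-76,283,0,0,-0.009,85],
    [-75,-76,283,0,0,-0.009,85],
    [-75,-76,283,0,0,-0.009,85],
  ],
)

```text
clock: 26.62
ee_pos: [0.5491, -0.3098, 0.3291]
ee_rot: [[-0.0, 1.0, -0.001], [1.0, 0.0, 0.001], [0.001, -0.001, -1.0]]
ft_force: [0.0, -0.6, -0.5]
grip_width: 0.0849
grasp_force: 0.0
```

```bash
cat >> h.py <<'E'
def w(d,x0,x1,y0,y1,z):
    f=d['frame']; m=(f.min(2)>165)&(f.max(2).astype(int)-f.min(2)<30)
    q=np.zeros_like(m); q[int(y0*.7):int(y1*.7),int(x0*.7):int(x1*.7)]=1; q=cv2.morphologyEx((m&q).astype(np.uint8),cv2.MORPH_OPEN,np.ones((5,5))); print(rect(d,q,z),int(q.sum()))
E
python3 - <<'E'
from h import *
d0=load('w6'); d=cam('wrist'); print(r.observe()['ee_pos'])
w(d,440,570,60,240,.064)
for x0,x1,y0,y1 in((240,380,80,245),(245,375,285,410)):
    for q in(d0,d): w(q,x0,x1,y0,y1,.06)
D=np.abs(d['frame'].astype(int)-d0['frame']).max(2)>60; D=cv2.morphologyEx(D.astype(np.uint8),cv2.MORPH_OPEN,np.ones((3,3)))
n,_,st,_=cv2.connectedComponentsWithStats(D); print((st[1:]/.7).round().tolist())
E
```

```text
[ 0.54908354 -0.30957496  0.32857258]
(array([ 623.6, -235.2]), array([ 58.7, 102.6]), 0.2) 4762
(array([ 455.9, -250.9]), array([ 75.4, 103.6]), 6.0) 5844
(array([ 456., -251.]), array([ 75.3, 103.5]), 6.0) 5832
(array([ 447.2, -413.8]), array([ 75.2, 103.6]), 1.8) 4038
(array([ 447.2, -413.8]), array([ 75.2, 103.6]), 1.9) 4037
[[466.0, 83.0, 76.0, 136.0, 974.0], [490.0, 214.0, 4.0, 4.0, 13.0], [446.0, 250.0, 7.0, 4.0, 21.0], [464.0, 251.0, 6.0, 6.0, 23.0], [429.0, 256.0, 20.0, 11.0, 83.0], [423.0, 267.0, 10.0, 11.0, 63.0], [451.0, 266.0, 17.0, 17.0, 136.0], [473.0, 266.0, 9.0, 6.0, 34.0], [479.0, 274.0, 4.0, 4.0, 13.0], [421.0, 277.0, 29.0, 17.0, 167.0], [474.0, 281.0, 6.0, 4.0, 17.0], [457.0, 286.0, 21.0, 34.0, 223.0], [414.0, 289.0, 60.0, 70.0, 1354.0], [451.0, 293.0, 4.0, 6.0, 17.0], [467.0, 354.0, 4.0, 4.0, 13.0]]
```

Emit:
move_arm(
  motion=[
    [-30,20,-15,0,0,0.05,85],
    [-60,45,-40,0,0,0.094,85],
    [-83,61,-75,0,0,0.094,85],
    [-83,61,-115,0,0,0.094,85],
    [-83,61,-155,0,0,0.094,85],
    [-83,61,-195,0,0,0.094,85],
    [-83,61,-230,0,0,0.094,85],
    [-83,61,-260,0,0,0.094,85],
    [-83,61,-278,0,0,0.094,85],
    [-83,61,-288,0,0,0.094,85],
    [-83,61,-292,0,0,0.094,85],
    [-83,61,-292,0,0,0.094,85],
    [-83,61,-292,0,0,0.094,85],
    [-83,61,-292,0,0,0.094,40],
    [-83,61,-292,0,0,0.094,40],
    [-83,61,-292,0,0,0.094,40],
    [-83,61,-292,0,0,0.094,40],
    [-83,61,-292,0,0,0.094,40],
    [-83,61,-292,0,0,0.094,40],
  ],
  force=50,
)

```text
clock: 28.25
ee_pos: [0.4669, -0.25, 0.0398]
ee_rot: [[-0.093, 0.996, 0.002], [0.996, 0.093, -0.001], [-0.001, 0.002, -1.0]]
ft_force: [-1.6, 0.4, 6.9]
grip_width: 0.0588
grasp_force: 53.3
```

Emit:
move_arm(
  motion=[
    [0,0,6,0,0,0,40],
    [0,0,25,0,0,0,40],
    [0,0,60,0,0,0,40],
    [10,1,90,0,0,-0.02,40],
    [35,3,95,0,0,-0.04,40],
    [70,6,95,0,0,-0.06,40],
    [105,9,95,0,0,-0.085,40],
    [135,12,95,0,0,-0.085,40],
    [152,14,90,0,0,-0.085,40],
    [158,14,80,0,0,-0.085,40],
    [158,14,66,0,0,-0.085,40],
    [158,14,54,0,0,-0.085,40],
    [158,14,46,0,0,-0.085,40],
    [158,14,42,0,0,-0.085,40],
    [158,14,41,0,0,-0.085,40],
    [158,14,41,0,0,-0.085,40],
    [158,14,41,0,0,-0.085,40],
  ],
)

```text
clock: 29.67
ee_pos: [0.6243, -0.236, 0.08]
ee_rot: [[-0.008, 1.0, 0.001], [1.0, 0.008, -0.0], [-0.0, 0.001, -1.0]]
ft_force: [-0.8, -0.0, -1.4]
grip_width: 0.0591
grasp_force: 54.5
```

Need about −6 to −7; descend, release, go to the viewpoint.

Emit:
move_arm(
  motion=[
    [0,0,-2,0,0,0,40],
    [0,0,-4,0,0,0,40],
    [0,0,-5,0,0,0,40],
    [0,0,-6,0,0,0,40],
    [0,0,-7,0,0,0,40],
    [0,0,-7,0,0,0,40],
  ],
)

```text
clock: 30.17
ee_pos: [0.6242, -0.2356, 0.0738]
ee_rot: [[-0.008, 1.0, 0.001], [1.0, 0.008, 0.0], [0.0, 0.001, -1.0]]
ft_force: [-3.5, 2.3, 10.0]
grip_width: 0.0591
grasp_force: 55.7
```

Emit:
move_arm(
  motion=[
    [0,0,0,0,0,0,64],
    [0,0,0,0,0,0,75],
    [0,0,0,0,0,0,85],
    [0,0,0,0,0,0,85],
    [0,0,15,0,0,0,85],
    [0,0,50,0,0,0,85],
    [0,0,90,0,0,0,85],
    [-10,-10,128,0,0,-0.009,85],
    [-28,-28,164,0,0,-0.009,85],
    [-46,-46,200,0,0,-0.009,85],
    [-60,-60,236,0,0,-0.009,85],
    [-75,-75,258,0,0,-0.009,85],
    [-75,-75,258,0,0,-0.009,85],
    [-75,-75,258,0,0,-0.009,85],
    [-75,-75,258,0,0,-0.009,85],
  ],
)

```text
clock: 31.42
ee_pos: [0.5492, -0.31, 0.3296]
ee_rot: [[0.001, 1.0, -0.0], [1.0, -0.001, 0.001], [0.001, -0.0, -1.0]]
ft_force: [0.2, 0.6, -0.9]
grip_width: 0.0852
grasp_force: 0.0
```

Run:
```python
from h import *
d0=load('w6'); d=cam('wrist'); print(r.observe()['ee_pos'])
w(d,440,570,50,245,.094)
w(d,230,380,80,260,.03)
for q in(d0,d): w(q,245,375,285,410,.06)
D=np.abs(d['frame'].astype(int)-d0['frame']).max(2)>60; D=cv2.morphologyEx(D.astype(np.uint8),cv2.MORPH_OPEN,np.ones((3,3)))
n,_,st,_=cv2.connectedComponentsWithStats(D); print((st[1:]/.7).round().tolist())
```

```text
[ 0.54941695 -0.30935299  0.32886258]
(array([ 623.6, -235.9]), array([ 58.6, 103.4]), 0.8) 5534
(array([ 460.5, -247.4]), array([103.5,  58.9]), 8.2) 3944
(array([ 447.2, -413.8]), array([ 75.2, 103.6]), 1.8) 4038
(array([ 447.1, -413.8]), array([ 75.7, 103.4]), 2.0) 4041
[[459.0, 77.0, 87.0, 149.0, 2489.0], [306.0, 104.0, 19.0, 13.0, 110.0], [297.0, 107.0, 6.0, 6.0, 21.0], [260.0, 110.0, 11.0, 16.0, 90.0], [286.0, 110.0, 4.0, 4.0, 13.0], [543.0, 113.0, 6.0, 6.0, 23.0], [299.0, 116.0, 4.0, 4.0, 13.0], [327.0, 120.0, 7.0, 6.0, 27.0], [284.0, 123.0, 19.0, 11.0, 89.0], [337.0, 127.0, 6.0, 14.0, 46.0], [269.0, 129.0, 14.0, 7.0, 57.0], [340.0, 144.0, 4.0, 7.0, 21.0], [340.0, 153.0, 6.0, 9.0, 29.0], [343.0, 164.0, 4.0, 7.0, 21.0], [343.0, 173.0, 6.0, 9.0, 29.0], [344.0, 183.0, 6.0, 13.0, 41.0], [340.0, 199.0, 4.0, 4.0, 13.0], [316.0, 201.0, 7.0, 4.0, 21.0], [330.0, 204.0, 11.0, 10.0, 64.0], [310.0, 209.0, 4.0, 4.0, 13.0], [324.0, 211.0, 4.0, 4.0, 13.0], [301.0, 221.0, 14.0, 14.0, 106.0], [296.0, 224.0, 4.0, 4.0, 13.0], [321.0, 223.0, 7.0, 9.0, 39.0], [284.0, 229.0, 6.0, 4.0, 17.0], [446.0, 250.0, 7.0, 4.0, 21.0], [464.0, 251.0, 10.0, 6.0, 36.0], [427.0, 256.0, 21.0, 14.0, 97.0], [423.0, 267.0, 10.0, 11.0, 57.0], [451.0, 266.0, 16.0, 17.0, 121.0], [471.0, 266.0, 10.0, 6.0, 39.0], [479.0, 273.0, 4.0, 6.0, 17.0], [421.0, 277.0, 27.0, 17.0, 141.0], [474.0, 281.0, 6.0, 4.0, 17.0], [451.0, 284.0, 27.0, 34.0, 244.0], [414.0, 289.0, 60.0, 70.0, 1264.0], [449.0, 300.0, 4.0, 4.0, 13.0], [459.0, 320.0, 4.0, 4.0, 13.0], [467.0, 353.0, 4.0, 4.0, 13.0], [797.0, 441.0, 3.0, 4.0, 9.0]]
```

Emit:
move_arm(
  motion=[
    [-30,-34,-10,0,0,0.018,85],
    [-60,-68,-30,0,0,0.018,85],
    [-92,-104,-50,0,0,0.018,85],
    [-92,-104,-90,0,0,0.018,85],
    [-92,-104,-130,0,0,0.018,85],
    [-92,-104,-170,0,0,0.018,85],
    [-92,-104,-210,0,0,0.018,85],
    [-92,-104,-245,0,0,0.018,85],
    [-92,-104,-270,0,0,0.018,85],
    [-92,-104,-285,0,0,0.018,85],
    [-92,-104,-292,0,0,0.018,85],
    [-92,-104,-292,0,0,0.018,85],
    [-92,-104,-292,0,0,0.018,85],
    [-92,-104,-292,0,0,0.018,40],
    [-92,-104,-292,0,0,0.018,40],
    [-92,-104,-292,0,0,0.018,40],
    [-92,-104,-292,0,0,0.018,40],
    [-92,-104,-292,0,0,0.018,40],
    [-92,-104,-292,0,0,0.018,40],
  ],
  force=50,
)

```text
clock: 33.05
ee_pos: [0.458, -0.4153, 0.04]
ee_rot: [[-0.017, 1.0, 0.002], [1.0, 0.017, -0.001], [-0.002, 0.002, -1.0]]
ft_force: [0.0, 1.2, 6.3]
grip_width: 0.0592
grasp_force: 55.3
```

Emit:
move_arm(
  motion=[
    [0,0,6,0,0,0,40],
    [0,0,25,0,0,0,40],
    [0,0,60,0,0,0,40],
    [10,8,95,0,0,-0.009,40],
    [32,26,118,0,0,-0.009,40],
    [58,52,125,0,0,-0.009,40],
    [84,80,125,0,0,-0.009,40],
    [110,110,125,0,0,-0.009,40],
    [134,138,125,0,0,-0.009,40],
    [152,160,125,0,0,-0.009,40],
    [162,172,118,0,0,-0.009,40],
    [167,177,108,0,0,-0.009,40],
    [167,177,96,0,0,-0.009,40],
    [167,177,84,0,0,-0.009,40],
    [167,177,76,0,0,-0.009,40],
    [167,177,72,0,0,-0.009,40],
    [167,177,72,0,0,-0.009,40],
    [167,177,72,0,0,-0.009,40],
    [167,177,72,0,0,-0.009,40],
  ],
)

```text
clock: 34.63
ee_pos: [0.6242, -0.2385, 0.1109]
ee_rot: [[-0.007, 1.0, 0.001], [1.0, 0.007, -0.0], [-0.0, 0.001, -1.0]]
ft_force: [0.7, -0.1, -1.6]
grip_width: 0.0587
grasp_force: 54.5
```

Emit:
move_arm(
  motion=[
    [0,2,-2,0,0,0,40],
    [0,2,-4,0,0,0,40],
    [0,2,-5,0,0,0,40],
    [0,2,-6,0,0,0,40],
    [0,2,-7,0,0,0,40],
    [0,2,-7,0,0,0,40],
  ],
)

```text
clock: 35.13
ee_pos: [0.6243, -0.2355, 0.104]
ee_rot: [[-0.008, 1.0, 0.001], [1.0, 0.008, 0.0], [0.0, 0.001, -1.0]]
ft_force: [-2.1, 0.5, 4.0]
grip_width: 0.0591
grasp_force: 55.0
```

Emit:
move_arm(
  motion=[
    [0,0,0,0,0,0,64],
    [0,0,0,0,0,0,75],
    [0,0,0,0,0,0,85],
    [0,0,0,0,0,0,85],
    [0,0,15,0,0,0,85],
    [0,0,50,0,0,0,85],
    [0,0,90,0,0,0,85],
    [-10,-10,128,0,0,-0.009,85],
    [-28,-28,164,0,0,-0.009,85],
    [-46,-46,200,0,0,-0.009,85],
    [-60,-60,227,0,0,-0.009,85],
    [-75,-75,227,0,0,-0.009,85],
    [-75,-75,227,0,0,-0.009,85],
    [-75,-75,227,0,0,-0.009,85],
    [-75,-75,227,0,0,-0.009,85],
  ],
)

```text
clock: 36.38
ee_pos: [0.5493, -0.3099, 0.3297]
ee_rot: [[0.0, 1.0, -0.0], [1.0, -0.0, 0.001], [0.001, -0.0, -1.0]]
ft_force: [-0.1, 0.2, 0.8]
grip_width: 0.0849
grasp_force: 0.0
```

Run:
```python
from h import *
d=cam('wrist'); t=cam('top')['frame'][180:270,290:450]; s=cam('side')['frame'][205:330,230:350]; print(r.observe()['ee_pos'])
w(d,440,590,30,260,.124)
o=np.zeros((600,800,3),np.uint8); o[:300,:400]=cv2.resize(d['frame'],(400,300)); o[:225,400:]=cv2.resize(t,(400,225),interpolation=cv2.INTER_CUBIC); o[300:,:288]=cv2.resize(s,(288,300),interpolation=cv2.INTER_CUBIC); o[230:600,440:800]=cv2.resize(s[20:110,40:128],(360,370),interpolation=cv2.INTER_CUBIC); save(o,'m7')
```

```text
[ 0.54977106 -0.30935394  0.32927505]
(array([ 623.5, -234.7]), array([ 58.6, 103.7]), 0.9) 6573
```

View pics/m7.png

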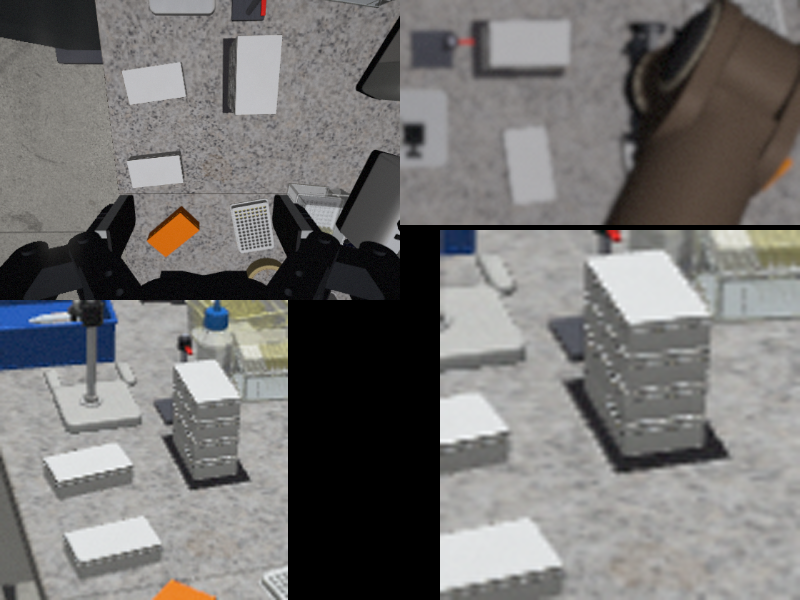

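Run:
```python
from h import *
print(r.finish_job())
```

```text
the job is handed in; nothing more can be done
None
```

I've handed the job in: both capped tubes that were aboard are in the blue tub, the empty tray is back upright on its green mat, four white cartons are stacked on the pad to the 124 mm pointer, the two spares are off the stack, and the dropper bottle was not touched.

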